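# Weigh a glaze jar on a two-pan balance

### The job

Weigh the amber glaze jar that stands on the balance: take the 150 g weight (red grip) from the slanted stand and set it upright on the empty tray first, then watch the pointer and add whichever one of the 100 g (blue) and 50 g (yellow) weights brings the beam level, with the pointer resting inside the green band. Leave the weight you do not need in the stand, the jar where it stands on its pan, and the other things on the table undisturbed.

Things in the scene. Friction and masses are not known exactly. Their poses are not given: they have to be found in the camera images.
- beam (a joint): Blue balance beam, arms 140 mm; hinge in rad, 0 = level, positive = tray high, jar heavier. Stops at +-0.20. A spring holds it to level: it leans about 0.00137 rad per gram of difference between the pans (at the stop from 146 g on) and rests within 1.5 s. Where a weight stands on the tray makes no difference.
- balance: The balance, fixed: grey base 130 x 300 mm, beam pivot at its middle 100 mm up, beam along its y. A red pointer stands up from the pivot before a white dial plate (84 mm wide, top 237 mm above the table, facing -x). The dial's green band, 11 mm wide, is level within about +-0.045 rad. Both pans always stay horizontal. Origin: centre of the base's underside.
- tray_centre (a point): Empty tray for the weights on the balance's left arm: open steel tray, 160 mm along its x, 110 mm along its y (y is along the beam, away from the pivot), rim 6 mm above the floor. This point: middle of its floor, 135 mm above the table when level, 163 mm at the upper stop. It sinks with little resistance when loaded (56 mm from stop to stop).
- jar_pan_centre (a point): Pan with the jar, on the balance's right arm: open steel tray 120 x 110 mm, same rim. This point is the middle of its floor.
- jar_centre (a point): Glaze jar to be weighed: amber, black lid, 53 mm diameter, 62 mm high, mass unknown, between 190 and 263 g. This point is on its axis, half-way up (31 mm above the underside).
- w150_centre (a point): Known 150 g weight: aluminium disc, 46 mm diameter, 24 mm thick, with an upright red grip, 22 mm diameter, reaching 80 mm above the underside. This point: on its axis, 40 mm above the underside; z points from disc to grip end. It starts in the stand, leaning 35 degrees towards the robot's side; the three weights stand 85 mm apart in any order.
- w100_centre (a point): Known 100 g weight: aluminium disc, 46 mm diameter, 16 mm thick, with an upright blue grip, 22 mm diameter, reaching 80 mm above the underside. This point: on its axis, 40 mm above the underside; z points from disc to grip end. It starts in the stand, leaning 35 degrees towards the robot's side; the three weights stand 85 mm apart in any order.
- w50_centre (a point): Known 50 g weight: aluminium disc, 46 mm diameter, 9 mm thick, with an upright yellow grip, 22 mm diameter, reaching 80 mm above the underside. This point: on its axis, 40 mm above the underside; z points from disc to grip end. It starts in the stand, leaning 35 degrees towards the robot's side; the three weights stand 85 mm apart in any order.
- stand_centre (a point): Fixed wooden stand, 270 mm along its y, top face sloping 35 degrees (low edge towards its -x, the robot's side), with three 52 mm wide pockets side by side along y between 8 mm high ridges and a 12 mm high ledge at the low edge, which the discs rest against. This point: middle of the sloping face, 62 mm above the table; z is vertical.
- timer: Bystander: white and orange kitchen timer, 64 mm diameter, 42 mm high, loose; origin at the centre of its underside.
- drain_ring: Bystander: white plastic flange, 72 mm diameter, 16 mm high, loose; origin at the centre of its underside.
- wood_rib: Bystander: flat wooden rib, 49 x 97 x 9 mm, loose; origin at the centre of its underside.
Mind the look-alikes: they are no part of the job. What is shaped like the part that bears w100_centre but purple is not meant.

How it is judged:
By the outcome, as a careful person would: the job done as asked, in the order asked, and still so for the second after the job is handed in, with the robot touching nothing.
It also fails if it takes over 67 s, if anything falls off the work surface, if the arm or the gripper's body presses on something with over 40 N, if the wrist force passes 120 N, or if a joint passes its speed limit or range.

### The arm

A 6-joint arm with a two-finger parallel gripper is mounted at the origin on the work surface; the furniture and walls round the work are solid. World frame = base frame: x ahead of the robot, y to its left, z up, the work surface at z = 0. Lengths are in m, angles in rad, forces in N, time in s.
With the tool pointing down it reaches from about 0.35 to 0.775 m from the base axis. Payload 5.5 kg.
Tool frame: the origin (TCP) lies at the very end of the fingers, on their centre line; the grasp point (between the pads) lies 19 mm behind it; z points along the fingers, y is the direction in which the jaws open and shut (so a half turn about z gives the same grasp; the last joint's range is limited). The gripper opens to 85 mm and grips with 20 to 120 N. Pads are 22 mm wide; open, the fingers measure 114 mm over their backs; the gripper's body (76 mm by 85 mm) begins 54 mm behind the grasp point. The pads swing forward as they close: fully open they stand 13 mm farther back than shut.
Start: joints at [1.103, 0.313, 0.046, 1.304, 0, 1.431], TCP at [0.185, 0.544, 0.231] pointing down, gripper open.
Joint ranges: [-2.76, 2.76], [-0.86, 1.69], [-1.03, 1.26], [-2.2, 2.34], [-1.47, 1.5], [-3.14, 3.14]. Speed limits (rad/s): [2.57, 2.57, 3.14, 3.14, 3.14, 3.14].

### API

Orientations are given as a unit quaternion [w, x, y, z].
In Python, from plant import r gives the robot as it stands.
- The arm moves only by the tool apply_moves, never from a script. Its argument "commands" is a list of rows, each an object of numbers: "dx", "dy", "dz": the shift along the world's x, y, z in m; "turn": the turn about the world's z in degrees. In form: [{"dx": .., "dy": .., "dz": .., "turn": ..}, ...]. A call has 1 to 10 rows; each row shifts and turns the commanded pose from where the row before left it; what a row does not reach is not made up. A row lasts 1/8 s, in which the tool goes at most 62.5 mm and 10.7 degrees, less where a joint would pass 70% of its speed; a pose out of reach is approached as far as the arm can. A call is refused whole if a number of a shift passes 0.0625 or a number of a turn 10.7, either way. A call with a gripper value outside its range is refused whole. "gripper" is the opening in per cent of the stroke, from 0 (shut) to 100 (fully open), set as the call begins (left out, the last holds). The fingers move at their own pace and stop on an object; "newtons" is the grip in N (left out, the last holds). Time passes only in rows, so rows that do not move let the fingers close. It gives the time, the measured TCP pose, the force and the opening at its end, in the units of the state.
- r.read_state(): the state, without advancing time (a new reading comes with each control period).
- r.get_image(name): name is "scene" or "top" or "wrist"; returns a dict with "frame" (400x640x3 uint8, red, green, blue), "fov_y" (degrees; the focal length in pixels is half the picture's height over the tangent of half this angle, whatever the lens; pixels are square), "cx", "cy" (the principal point, pixels), "D" ([k1, k2, p1, p2, k3] as OpenCV has them; the pictures are not rectified), "extrinsics" (4x4, takes a point from camera to world coordinates). Camera axes: x right, y down, z forward; pixel columns grow to the right and rows downward; lengths in m; the calibration is good to about 2 mm. A picture is of the moment at which its call begins. There is no depth.
- r.close_job(): hands the job in, once; it reports no verdict.
Trained networks look in a picture, given as the dict that the camera call returned (one of the last four; its "shot" number tells which), for a name from the list of things; names that differ only in an ending like _2 or _b are one class to them, and where a whole thing is asked for, a point or a joint stands for the part that bears it (a point fixed in the world has none). Each returns a list of dicts, best first, with "score" (0 to 1); they miss things now and then, are a little off and sometimes report something else, mostly with a low value. They report only what shows in the picture. A call takes as long as a camera call. They do not tell look-alikes from the thing itself.
- r.search_frame(picture, target): "location" ([x, y, z] in m, in world coordinates, good to about 4 mm: the middle of the surface that is visible of it).
The state is a dict: "t": time; "joints": joint angles; "qvel": joint speeds; "tau": joint torques, N m; "tcp_pos": TCP position; "tool_rot": TCP orientation; "wrist_force": force on the tool from outside, world axes, zero at the start; "wrist_torque": the same for the moment, N m; "finger_gap": finger opening in m.
Only numpy, scipy, OpenCV 4.12 (cv2) and the standard library are available. Lean on these libraries where they do the work, as an engineer would, in place of code of your own. Each camera call takes 0.05 s, during which the arm holds its last target. There are 200 camera calls.

## Working session

There is one attempt and no reset: what is moved stays moved. The work goes in short steps, Python scripts to look and compute and a tool call to move; the robot and the scene stay as the last step left them, time stands still between calls to the robot, and variables do not carry over. Pictures are saved under pics/ and viewed, about 8 in all and at most 12, crops included, and the job is handed in when it is done.

Besides the shell and the picture viewer there is one more tool, called after "Request:" as name(argument=value, ...) on one line, values as JSON. apply_moves: Moves the arm, as the interface text tells. Its arguments: {"type":"object","properties":{"commands":{"type":"array","items":{"type":"object","properties":{"dx":{"type":"number"},"dy":{"type":"number"},"dz":{"type":"number"},"turn":{"type":"number"}}}},"gripper":{"type":"number"},"newtons":{"type":"number"}},"required":["commands"]}

```bash
ls; mkdir -p pics; cat > h.py <<'E'
import numpy as np, cv2
from plant import r
def K(p):
    f=p["frame"].shape[0]/2/np.tan(np.radians(p["fov_y"])/2)
    return np.array([[f,0,p["cx"]],[0,f,p["cy"]],[0,0,1.]])
def ray(p,u,v):
    n=cv2.undistortPoints(np.array([[[u,v]]],float),K(p),np.array(p["D"],float))[0,0]
    E=np.array(p["extrinsics"]); return E[:3,3],E[:3,:3]@np.array([n[0],n[1],1])
def atz(p,u,v,z):
    o,d=ray(p,u,v); return o+d*(z-o[2])/d[2]
def proj(p,X):
    E=np.linalg.inv(np.array(p["extrinsics"])); rv=cv2.Rodrigues(E[:3,:3])[0]
    return cv2.projectPoints(np.array(X,float).reshape(-1,1,3),rv,E[:3,3],K(p),np.array(p["D"],float))[0][:,0]
def save(p,n,crop=None,s=1):
    f=p["frame"][:,:,::-1]
    if crop: x0,y0,x1,y1=crop; f=f[y0:y1,x0:x1]
    cv2.imwrite("pics/"+n,cv2.resize(f,None,fx=s,fy=s,interpolation=cv2.INTER_CUBIC))
E
python3 - <<'E'
from h import *
np.set_printoptions(precision=4,suppress=True)
s=r.read_state(); print(s["t"],s["tcp_pos"],s["tool_rot"],s["finger_gap"])
ps=[]
for n in("scene","top"):
    p=r.get_image(n); ps.append(p["frame"]); print(n,np.array(p["extrinsics"])[:3].tolist(),p["fov_y"])
    for t in("w150_centre","w100_centre","w50_centre","stand_centre","balance","jar_centre","tray_centre","timer","drain_ring","wood_rib"):
        print(t,[(round(d["score"],2),np.round(d["location"],3).tolist()) for d in r.search_frame(p,t)[:3]])
cv2.imwrite("pics/a.png",cv2.resize(np.vstack(ps),(480,600))[:,:,::-1])
cv2.imwrite("pics/s.png",ps[0][:,:,::-1]);cv2.imwrite("pics/t.png",ps[1][:,:,::-1])
E
```

```text
pics
0.0 [0.1849 0.5439 0.2304] [-0.0003  0.1632  0.9866 -0.0008] 0.08550693255270071
scene [[0.5133507611283575, -0.3518225941028272, 0.782746356317098, -0.7342314856956322], [-0.8581615432022961, -0.21624939242396904, 0.4656124633693967, -0.6977444509782134], [0.005455439266419252, -0.9107453335345844, -0.4129324104831066, 0.7156732710835716]] 42.61486103642479
w150_centre [(0.78, [0.532, 0.177, 0.071])]
w100_centre [(0.62, [0.52, 0.349, 0.085])]
w50_centre [(0.73, [0.564, -0.327, 0.11]), (0.44, [0.53, 0.267, 0.076])]
stand_centre [(0.88, [0.574, 0.22, 0.067])]
balance [(0.93, [0.568, -0.178, 0.085]), (0.36, [0.414, -0.246, 0.006])]
jar_centre [(0.81, [0.557, -0.326, 0.145])]
tray_centre [(0.91, [0.587, -0.051, 0.163])]
timer [(0.54, [0.446, -0.438, 0.026])]
drain_ring [(0.67, [0.412, -0.246, 0.005])]
wood_rib [(0.71, [0.42, -0.014, 0.003])]
top [[0.015028001619158488, -0.9916294681016444, 0.12823867263733113, 0.33588290193010534], [-0.9997526595694353, -0.012799008000439364, 0.01818804766998358, -0.01494266525703474], [-0.016394476239742262, -0.1284802840386598, -0.9915765415549977, 1.1244233579880174]] 57.0485206423507
w150_centre [(0.56, [0.544, 0.184, 0.08])]
w100_centre [(0.75, [0.435, 0.423, 0.033]), (0.64, [0.528, 0.354, 0.076]), (0.6, [0.25, 0.31, 0.03])]
w50_centre [(0.48, [0.546, 0.268, 0.07])]
stand_centre [(0.86, [0.575, 0.272, 0.069])]
balance [(0.69, [0.578, -0.149, 0.111]), (0.27, [0.419, -0.246, 0.002])]
jar_centre [(0.56, [0.57, -0.313, 0.172])]
tray_centre [(0.63, [0.594, -0.044, 0.162])]
timer [(0.66, [0.46, -0.43, 0.028]), (0.45, [0.595, -0.045, 0.16])]
drain_ring [(0.84, [0.421, -0.246, 0.002])]
wood_rib [(0.79, [0.425, -0.007, 0.008])]
```

View pics/s.png

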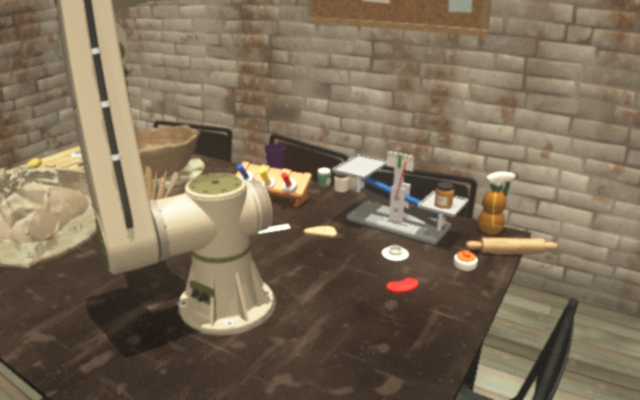

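View pics/t.png

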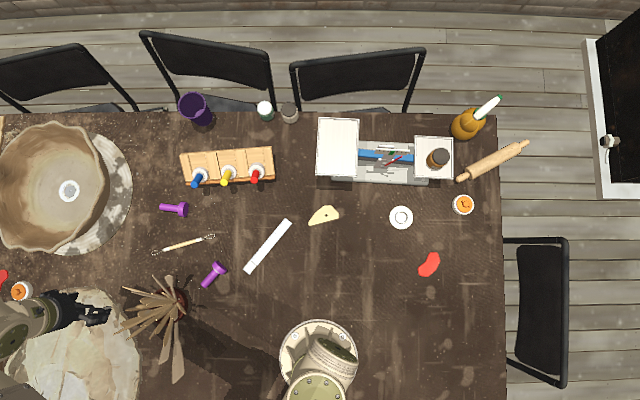

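The pictures show the stand in the top view around (228,165). Its weights are blue (198,178), yellow (227,176) and red (255,173). Two purple look-alikes lie on the table at (173,208) and (213,275). The balance is at (385,160), with its tray at (337,148) and the jar at (437,158).

Candidates: the red grip at (255,173) is the w150. The red blob at (429,264) is flat, so it isn't a weight. I choose the red grip in the stand.

```bash
python3 - <<'E'
from h import *
np.set_printoptions(precision=4,suppress=True)
P={n:r.get_image(n) for n in("scene","top")}
box={"scene":(225,150,320,210),"top":(170,140,285,195)}
H={"red":[(0,6),(172,180)],"yellow":[(22,34)],"blue":[(105,122)]}
rays={}
for n,p in P.items():
    hsv=cv2.cvtColor(p["frame"],cv2.COLOR_RGB2HSV); x0,y0,x1,y1=box[n]
    for c,rg in H.items():
        m=sum(((hsv[...,0]>=a)&(hsv[...,0]<=b)) for a,b in rg)>0
        m&=(hsv[...,1]>170)&(hsv[...,2]>70)
        mm=np.zeros_like(m);mm[y0:y1,x0:x1]=m[y0:y1,x0:x1]
        k,l,st,ce=cv2.connectedComponentsWithStats(mm.astype(np.uint8)); i=1+np.argmax(st[1:,4])
        print(n,c,st[i],ce[i]); rays[n,c]=ray(p,*ce[i])
for c in H:
    A=np.zeros((3,3));b=np.zeros(3)
    for n in P:
        o,d=rays[n,c];d=d/np.linalg.norm(d);M=np.eye(3)-np.outer(d,d);A+=M;b+=M@o
    X=np.linalg.solve(A,b);print(c,X,[np.linalg.norm(np.cross(X-rays[n,c][0],rays[n,c][1]/np.linalg.norm(rays[n,c][1]))) for n in P])
f=[cv2.resize(P[n]["frame"][b[1]:b[3],b[0]:b[2]],(575,275),interpolation=cv2.INTER_CUBIC) for n,b in box.items()]
cv2.imwrite("pics/c.png",np.vstack(f)[:,:,::-1])
E
```

```text
scene red [282 174   8  11  41] [285.561 178.439]
scene yellow [261 172   4   2   4] [262.5  172.75]Traceback (most recent call last):
  File "<stdin>", line 13, in <module>
    return _wrapfunc(a, 'argmax', axis=axis, out=out, **kwds)
    return bound(*args, **kwds)
ValueError: attempt to get argmax of an empty sequence
```

```bash
cat > seg.py <<'E'
from h import *
np.set_printoptions(precision=4,suppress=True)
P={n:r.get_image(n) for n in("scene","top")}
box={"scene":(230,150,315,205),"top":(175,140,280,195)}
H={"red":[(0,6),(172,180)],"yellow":[(20,36)],"blue":[(105,128)]}
f=[cv2.resize(P[n]["frame"][b[1]:b[3],b[0]:b[2]],(560,290),interpolation=cv2.INTER_CUBIC) for n,b in box.items()]
cv2.imwrite("pics/c.png",np.vstack(f)[:,:,::-1])
rays={}
for n,p in P.items():
    hsv=cv2.cvtColor(p["frame"],cv2.COLOR_RGB2HSV); x0,y0,x1,y1=box[n]
    for c,rg in H.items():
        m=sum(((hsv[...,0]>=a)&(hsv[...,0]<=b)) for a,b in rg)>0
        m&=(hsv[...,1]>(150 if c!="blue" else 120))&(hsv[...,2]>40)
        mm=np.zeros_like(m);mm[y0:y1,x0:x1]=m[y0:y1,x0:x1]
        k,l,st,ce=cv2.connectedComponentsWithStats(mm.astype(np.uint8))
        if k<2: print(n,c,"none");continue
        i=1+np.argmax(st[1:,4])
        print(n,c,st[i],ce[i]); rays[n,c]=ray(p,*ce[i])
for c in H:
    try:
        A=np.zeros((3,3));b=np.zeros(3)
        for n in P:
            o,d=rays[n,c];d=d/np.linalg.norm(d);M=np.eye(3)-np.outer(d,d);A+=M;b+=M@o
    except KeyError: continue
    X=np.linalg.solve(A,b);print(c,X,[np.linalg.norm(np.cross(X-rays[n,c][0],rays[n,c][1]/np.linalg.norm(rays[n,c][1]))) for n in P])
E
python3 seg.py
```

```text
scene red [282 173   8  12  49] [285.5918 178.4694]
scene yellow [260 171   9  12  54] [264.3148 176.1481]
scene blue [237 164   5   6  22] [239.1364 166.7273]
top red [250 170   9  14  92] [254.5    176.8043]
top yellow [220 170  11  17 115] [225.0783 178.313 ]
top blue [191 174  12  14 100] [196.21 180.66]
red [0.5238 0.1868 0.0983] [np.float64(0.0015421092800520604), np.float64(0.0015421092800520129)]
yellow [0.5209 0.2723 0.0899] [np.float64(0.0030822757199824064), np.float64(0.0030822757199823665)]
blue [0.5054 0.3555 0.1109] [np.float64(0.004571066412167609), np.float64(0.004571066412167639)]
```

View pics/c.png

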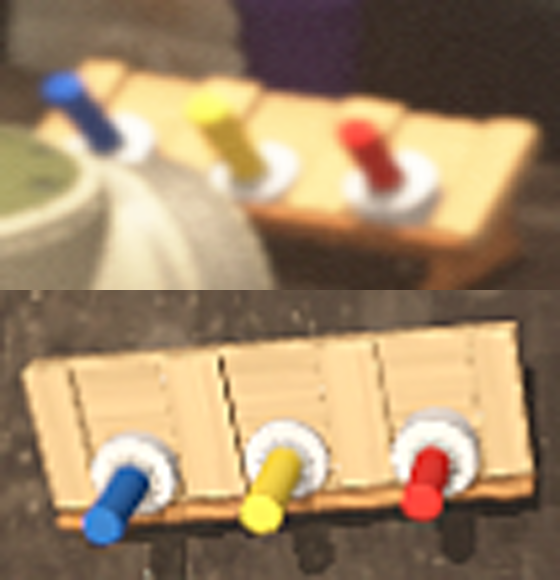

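The crop confirms red, yellow and blue grips, all leaning towards the robot, with red at the low-y end. The stand's yaw is about 5°. Next I go above red, aiming for tool y at about 95°.

Request:
apply_moves(commands=[{"dx": 0.042, "dy": -0.03, "turn": 3}, {"dx": 0.042, "dy": -0.04, "turn": 3}, {"dx": 0.042, "dy": -0.045, "turn": 3}, {"dx": 0.042, "dy": -0.045, "turn": 3}, {"dx": 0.042, "dy": -0.05, "turn": 3}, {"dx": 0.042, "dy": -0.05, "turn": 3}, {"dx": 0.042, "dy": -0.05, "turn": 3}, {"dx": 0.041, "dy": -0.047, "dz": -0.02, "turn": 3}, {"dz": -0.02}, {}], gripper=70, newtons=40)

```text
invalid input at $.commands[0]: expected keys dx, dy, dz, turn
```

```bash
python3 - <<'E'
from h import *
np.set_printoptions(precision=4,suppress=True)
s=r.read_state();print(s["t"],s["tcp_pos"],s["tool_rot"],s["wrist_force"],s["finger_gap"])
p=r.get_image("wrist"); print(np.array(p["extrinsics"]),p["fov_y"])
u=np.array([-.571,-.05,.819])
G=np.array([.5238,.1868,.0983])
q=proj(p,[G,G+.028*u,G-.028*u]);print(q)
f=p["frame"].copy()
for a in q: cv2.circle(f,tuple(int(v) for v in a),3,(0,255,0),-1)
cv2.imwrite("pics/w.png",f[:,:,::-1])
E
```

```text
1.3 [0.1852 0.5444 0.2313] [0.     0.1632 0.9866 0.    ] [-0.5041  0.3552 -0.693 ] 0.08531972796934091
[[ 0.3227  0.9111  0.2566  0.1201]
 [ 0.9465 -0.3105 -0.0879  0.5651]
 [-0.0004  0.2712 -0.9625  0.3728]
 [ 0.      0.      0.      1.    ]] 68.9091599283736
[[155.0948 495.6004]
 [138.0518 510.879 ]
 [170.0019 482.2493]]
```

View pics/w.png

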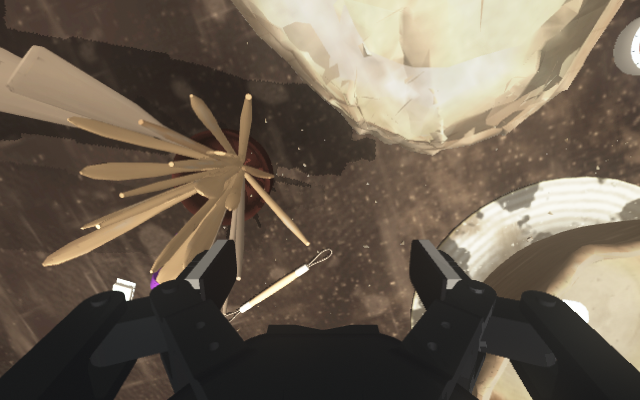

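The move was refused because every row needs all four keys. The wrist view shows only brushes and the bowl near the start pose. I'm resending the move with full rows.

Request:
apply_moves(commands=[{"dx": 0.042, "dy": -0.03, "dz": 0.01, "turn": 3}, {"dx": 0.042, "dy": -0.04, "dz": 0.01, "turn": 3}, {"dx": 0.042, "dy": -0.045, "dz": 0, "turn": 3}, {"dx": 0.042, "dy": -0.045, "dz": 0, "turn": 3}, {"dx": 0.042, "dy": -0.05, "dz": 0, "turn": 3}, {"dx": 0.042, "dy": -0.05, "dz": 0, "turn": 3}, {"dx": 0.042, "dy": -0.05, "dz": -0.01, "turn": 3}, {"dx": 0.041, "dy": -0.047, "dz": -0.02, "turn": 3}, {"dx": 0, "dy": 0, "dz": -0.02, "turn": 0}, {"dx": 0, "dy": 0, "dz": 0, "turn": 0}], gripper=70, newtons=40)

```text
t: 2.6
tcp_pos: [0.5116, 0.1955, 0.2011]
tool_rot: [-0.002, -0.045, 0.999, -0.0]
wrist_force: [-0.6, -0.7, 0.4]
finger_gap: 0.0598
```

```bash
cat > w.py <<'E'
from h import *
import sys
np.set_printoptions(precision=4,suppress=True)
s=r.read_state();print(s["t"],s["tcp_pos"],s["tool_rot"],s["wrist_force"],s["finger_gap"])
p=r.get_image("wrist"); E=np.array(p["extrinsics"]); print("cam",E[:3,3])
G=eval(sys.argv[2])
u=np.array([-.571,-.05,.819])
q=proj(p,[np.array(G)+k*u for k in (0,.028,-.028)]);print(q)
f=p["frame"].copy()
for a in q: cv2.circle(f,tuple(int(v) for v in a),2,(0,255,0),-1)
cv2.imwrite("pics/"+sys.argv[1],f[:,:,::-1])
E
python3 w.py w2.png '[.5238,.1868,.0983]'
```

```text
2.6 [0.5116 0.1955 0.2011] [-0.0019 -0.0446  0.999  -0.0002] [-0.586  -0.7038  0.4311] 0.05975244377865422
cam [0.4437 0.1881 0.3429]
[[313.4792 206.1637]
 [312.418  195.843 ]
 [314.3427 214.5631]]
```

View pics/w2.png

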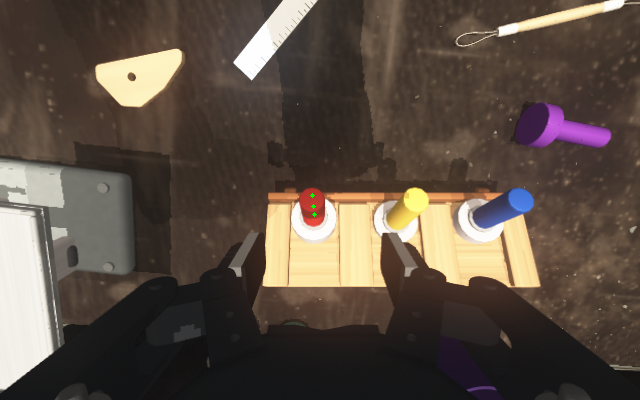

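The wrist view shows the red grip at (313,205) under the overlay, and the stand is square to the jaws. Now I descend, grip and lift.

Request:
apply_moves(commands=[{"dx": 0.009, "dy": -0.009, "dz": -0.04, "turn": 0}, {"dx": 0, "dy": 0, "dz": -0.04, "turn": 0}, {"dx": 0, "dy": 0, "dz": -0.038, "turn": 0}, {"dx": 0, "dy": 0, "dz": 0, "turn": 0}])

```text
t: 3.15
tcp_pos: [0.519, 0.1881, 0.0833]
tool_rot: [-0.002, -0.046, 0.999, -0.0]
wrist_force: [-0.6, -0.5, 0.6]
finger_gap: 0.0599
```

Request:
apply_moves(commands=[{"dx": 0, "dy": 0, "dz": 0, "turn": 0}, {"dx": 0, "dy": 0, "dz": 0, "turn": 0}, {"dx": 0, "dy": 0, "dz": 0, "turn": 0}, {"dx": 0, "dy": 0, "dz": 0, "turn": 0}, {"dx": 0, "dy": 0, "dz": 0, "turn": 0}, {"dx": 0, "dy": 0, "dz": 0, "turn": 0}], gripper=10, newtons=40)

```text
t: 3.9
tcp_pos: [0.5229, 0.1881, 0.087]
tool_rot: [0.002, -0.046, 0.999, 0.001]
wrist_force: [-0.6, 0.7, 7.5]
finger_gap: 0.0207
```

Request:
apply_moves(commands=[{"dx": 0, "dy": 0, "dz": 0.02, "turn": 0}, {"dx": 0, "dy": 0, "dz": 0.04, "turn": 0}, {"dx": 0, "dy": 0, "dz": 0.05, "turn": 0}, {"dx": 0, "dy": 0, "dz": 0.05, "turn": 0}, {"dx": 0, "dy": 0, "dz": 0.02, "turn": 0}, {"dx": 0, "dy": 0, "dz": 0, "turn": 0}])

```text
t: 4.65
tcp_pos: [0.5225, 0.1877, 0.267]
tool_rot: [0.002, -0.045, 0.999, 0.0]
wrist_force: [-0.2, 1.0, -1.5]
finger_gap: 0.021
```

```bash
python3 - <<'E'
from h import *
np.set_printoptions(precision=4,suppress=True)
s=r.read_state();print(s["t"],s["tcp_pos"],s["tool_rot"],s["wrist_force"],s["wrist_torque"],s["finger_gap"])
p=r.get_image("scene");save(p,"d.png",(225,100,485,260),3)
T=r.get_image("top")
for n,q in(("s",p),("t",T)):
  for t in("tray_centre","balance","jar_centre","w150_centre"):
    print(n,t,[(round(d["score"],2),np.round(d["location"],3).tolist()) for d in r.search_frame(q,t)[:2]])
cv2.imwrite("pics/d2.png",cv2.resize(T["frame"][100:200,230:470],(800,333))[:,:,::-1])
a=cv2.resize(p["frame"][100:260,265:525],(500,308));b=cv2.resize(T["frame"][110:200,295:465],(500,265))
cv2.imwrite("pics/d.png",np.vstack([a,b])[:,:,::-1])
E
```

```text
4.65 [0.5225 0.1877 0.267 ] [ 0.0022 -0.0455  0.999   0.0004] [-0.2404  0.9934 -1.4591] [0.0231 0.0616 0.033 ] 0.02104493849253976
s tray_centre [(0.88, [0.587, -0.048, 0.164])]
s balance [(0.95, [0.566, -0.178, 0.083])]
s jar_centre [(0.58, [0.557, -0.322, 0.148])]
s w150_centre [(0.49, [0.536, 0.18, 0.248]), (0.49, [0.414, -0.25, 0.004])]
t tray_centre [(0.94, [0.595, -0.042, 0.162])]
t balance [(0.93, [0.579, -0.149, 0.108])]
t jar_centre [(0.64, [0.574, -0.312, 0.173])]
t w150_centre [(0.52, [0.507, 0.182, 0.294])]
```

View pics/d.png

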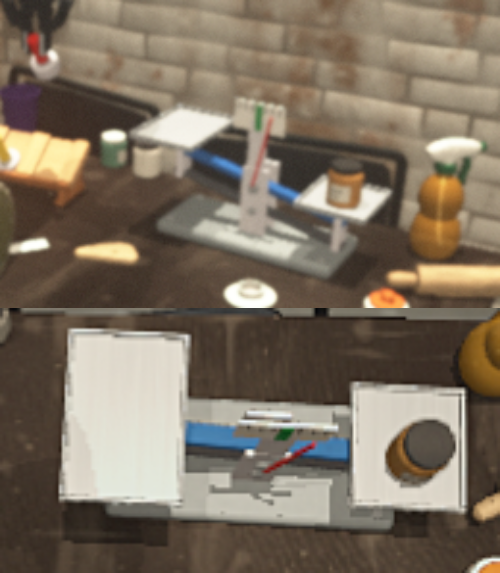

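The weight is held, lifted clear and still leaning, seen at (40,55) of the upper panel. The tray centre agrees in both views at about (0.591,-0.045,0.163). I move to TCP (0.587,-0.046), which puts the upright disc at x≈0.625 and leaves room nearer the robot for the second weight.

Request:
apply_moves(commands=[{"dx": 0.008, "dy": -0.025, "dz": 0, "turn": -1}, {"dx": 0.01, "dy": -0.04, "dz": 0, "turn": -1}, {"dx": 0.012, "dy": -0.045, "dz": 0, "turn": -1}, {"dx": 0.012, "dy": -0.045, "dz": 0, "turn": -1}, {"dx": 0.012, "dy": -0.045, "dz": 0, "turn": -1}, {"dx": 0.011, "dy": -0.034, "dz": -0.01, "turn": -1}, {"dx": 0, "dy": 0, "dz": -0.025, "turn": 0}, {"dx": 0, "dy": 0, "dz": -0.015, "turn": 0}, {"dx": 0, "dy": 0, "dz": 0, "turn": 0}])

```text
t: 6.28
tcp_pos: [0.5854, -0.0459, 0.2134]
tool_rot: [-0.001, 0.007, 1.0, 0.0]
wrist_force: [-0.7, 0.1, -2.7]
finger_gap: 0.0209
```

```bash
python3 - <<'E'
from h import *
np.set_printoptions(precision=4,suppress=True)
s=r.read_state();print(s["t"],s["tcp_pos"],s["tool_rot"],s["wrist_force"],s["finger_gap"])
p=r.get_image("scene");T=r.get_image("wrist")
a=cv2.resize(p["frame"][110:230,305:485],(480,320),interpolation=cv2.INTER_CUBIC);b=cv2.resize(T["frame"],(480,280))
cv2.imwrite("pics/e.png",np.vstack([a,b])[:,:,::-1])
E
```

```text
6.275 [ 0.5854 -0.0459  0.2134] [-0.0015  0.0066  1.      0.0004] [-0.6536  0.0924 -2.7222] 0.020890651824576646
```

View pics/e.png

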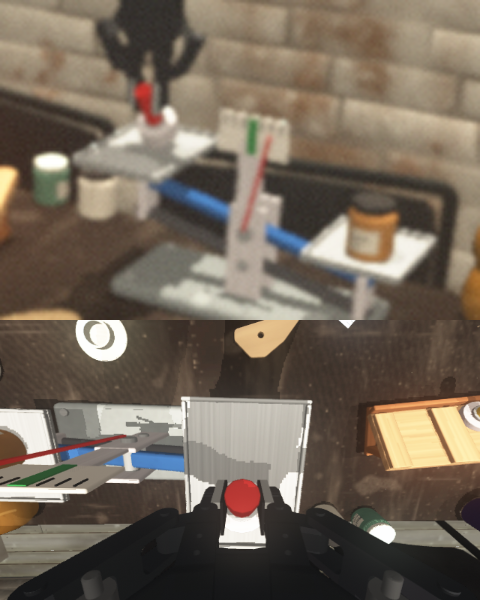

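The weight is leaning just above the tray's far half, and the pointer is still at the jar-heavy stop. I lower to contact and then release.

Request:
apply_moves(commands=[{"dx": 0, "dy": 0, "dz": -0.005, "turn": 0}, {"dx": 0, "dy": 0, "dz": -0.004, "turn": 0}, {"dx": 0, "dy": 0, "dz": 0, "turn": 0}, {"dx": 0, "dy": 0, "dz": 0, "turn": 0}])

```text
t: 6.88
tcp_pos: [0.5865, -0.0463, 0.2059]
tool_rot: [0.0, 0.007, 1.0, 0.0]
wrist_force: [-0.7, 1.5, -1.3]
finger_gap: 0.0208
```

Request:
apply_moves(commands=[{"dx": 0, "dy": 0, "dz": -0.003, "turn": 0}, {"dx": 0, "dy": 0, "dz": -0.003, "turn": 0}, {"dx": 0, "dy": 0, "dz": 0, "turn": 0}, {"dx": 0, "dy": 0, "dz": 0, "turn": 0}])

```text
t: 7.38
tcp_pos: [0.5864, -0.0465, 0.1997]
tool_rot: [-0.0, 0.007, 1.0, -0.0]
wrist_force: [0.7, -0.4, -0.2]
finger_gap: 0.0208
```

The downward force is fading, which suggests contact. Releasing.

Request:
apply_moves(commands=[{"dx": 0, "dy": 0, "dz": 0, "turn": 0}, {"dx": 0, "dy": 0, "dz": 0, "turn": 0}, {"dx": 0, "dy": 0, "dz": 0, "turn": 0}, {"dx": 0, "dy": 0, "dz": 0, "turn": 0}, {"dx": 0, "dy": 0, "dz": 0, "turn": 0}, {"dx": 0, "dy": 0, "dz": 0, "turn": 0}], gripper=70)

```text
t: 8.12
tcp_pos: [0.5864, -0.0465, 0.1998]
tool_rot: [-0.0, 0.007, 1.0, 0.0]
wrist_force: [0.5, 0.3, -0.6]
finger_gap: 0.0598
```

Request:
apply_moves(commands=[{"dx": 0, "dy": 0, "dz": 0.03, "turn": 0}, {"dx": 0, "dy": 0, "dz": 0.05, "turn": 0}, {"dx": 0, "dy": 0.01, "dz": 0.03, "turn": 1}, {"dx": -0.011, "dy": 0.04, "dz": 0, "turn": 1}, {"dx": -0.013, "dy": 0.045, "dz": 0, "turn": 1}, {"dx": -0.013, "dy": 0.045, "dz": 0, "turn": 1}, {"dx": -0.013, "dy": 0.045, "dz": 0, "turn": 1}, {"dx": -0.013, "dy": 0.045, "dz": 0, "turn": 1}, {"dx": 0, "dy": 0, "dz": 0, "turn": 0}, {"dx": 0, "dy": 0, "dz": 0, "turn": 0}])

```text
t: 9.38
tcp_pos: [0.5235, 0.1834, 0.3098]
tool_rot: [0.0, -0.046, 0.999, -0.0]
wrist_force: [-0.5, 0.4, -0.6]
finger_gap: 0.0597
```

Request:
apply_moves(commands=[{"dx": 0, "dy": 0, "dz": 0, "turn": 0}, {"dx": 0, "dy": 0, "dz": 0, "turn": 0}, {"dx": 0, "dy": 0, "dz": 0, "turn": 0}, {"dx": 0, "dy": 0, "dz": 0, "turn": 0}])

```text
t: 9.88
tcp_pos: [0.5236, 0.1832, 0.3098]
tool_rot: [0.0, -0.045, 0.999, 0.0]
wrist_force: [-0.7, 0.0, -0.4]
finger_gap: 0.0598
```

```bash
python3 - <<'E'
from h import *
np.set_printoptions(precision=4,suppress=True)
s=r.read_state();print(s["t"],s["tcp_pos"],s["tool_rot"],s["wrist_force"],s["finger_gap"])
p=r.get_image("scene");T=r.get_image("top")
for n,q in(("s",p),("t",T)):
  for t in("beam","tray_centre","jar_pan_centre","w150_centre"):
    print(n,t,[(round(d["score"],2),np.round(d["location"],3).tolist()) for d in r.search_frame(q,t)[:2]])
a=cv2.resize(p["frame"][120:220,320:480],(512,320),interpolation=cv2.INTER_CUBIC);b=cv2.resize(T["frame"][110:200,300:460],(512,280),interpolation=cv2.INTER_CUBIC)
cv2.imwrite("pics/g.png",np.vstack([a,b])[:,:,::-1])
E
```

```text
9.875 [0.5236 0.1832 0.3098] [ 0.     -0.0452  0.999   0.    ] [-0.6996  0.0122 -0.3563] 0.05977222419070369
s beam [(0.98, [0.575, -0.139, 0.126])]
s tray_centre [(0.82, [0.58, -0.049, 0.144])]
s jar_pan_centre [(0.69, [0.561, -0.328, 0.13]), (0.29, [0.53, 0.268, 0.073])]
s w150_centre [(0.8, [0.624, -0.061, 0.166])]
t beam [(0.73, [0.543, 0.266, 0.071]), (0.59, [0.589, -0.086, 0.143])]
t tray_centre [(0.81, [0.59, -0.039, 0.143]), (0.41, [0.42, -0.249, 0.003])]
t jar_pan_centre [(0.89, [0.59, -0.311, 0.125])]
t w150_centre [(0.72, [0.623, -0.048, 0.164])]
```

View pics/g.png

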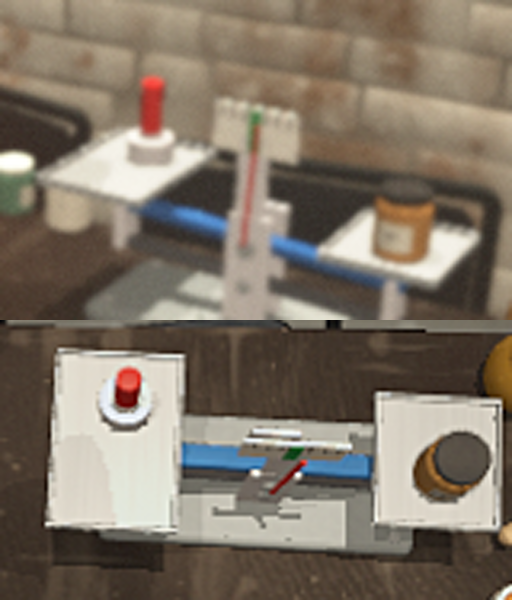

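The red weight stands upright on the tray at about (0.624,-0.05). The pointer tip, at crop (258,118), is now just off the green band. I check the pointer angle geometrically against the stop (0.20).

```bash
python3 - <<'E'
from h import *
p=r.get_image("scene")
def pl(u,v,x=.565):
    o,d=ray(p,u,v); return (o+d*(x-o[0])/d[0])[1:]
for b,t in(((396.9,197),(406.2,161.7)),((396,196.6),(400.6,156))):
    B,T=pl(*b),pl(*t); print(B,T,np.arctan2(-(T-B)[0],(T-B)[1]))
# red pixels now
x0,y0,x1,y1=385,150,412,205
hsv=cv2.cvtColor(p["frame"],cv2.COLOR_RGB2HSV)
m=((hsv[...,0]<8)|(hsv[...,0]>170))&(hsv[...,1]>90)
pts=np.array([pl(u,v) for v in range(y0,y1) for u in range(x0,x1) if m[v,u]])
k=np.polyfit(pts[:,1],pts[:,0],1);print(len(pts),k,np.arctan(-k[0]))
E
```

```text
[-0.18465665  0.10381583] [-0.20541714  0.21864887] 0.17885653549495054
[-0.18172393  0.10442491] [-0.18718983  0.2323672 ] 0.04269561710959295
34 [-0.04457598 -0.17550484] 0.04454649297226789
```

All readings give about 0.045–0.06 rad, or roughly 40 g short, so the 50 g (yellow) is needed; the 100 g would overshoot to the other side. I go to the yellow grip at TCP (0.5145,0.272,0.080).

Request:
apply_moves(commands=[{"dx": -0.003, "dy": 0.03, "dz": -0.02, "turn": 0}, {"dx": -0.003, "dy": 0.03, "dz": -0.04, "turn": 0}, {"dx": -0.003, "dy": 0.0285, "dz": -0.04, "turn": 0}, {"dx": 0, "dy": 0, "dz": -0.03, "turn": 0}, {"dx": 0, "dy": 0, "dz": 0, "turn": 0}, {"dx": 0, "dy": 0, "dz": 0, "turn": 0}])

```text
t: 11.18
tcp_pos: [0.5151, 0.2721, 0.1811]
tool_rot: [0.001, -0.045, 0.999, 0.0]
wrist_force: [-0.4, -0.2, -0.2]
finger_gap: 0.0596
```

```bash
python3 w.py w3.png '[.5209,.2723,.0905]'
```

```text
11.175 [0.5151 0.2721 0.1811] [ 0.0007 -0.0454  0.999   0.0003] [-0.4335 -0.2085 -0.2022] 0.05962817608067643
cam [0.4464 0.2644 0.3225]
[[324.1695 203.8399]
 [324.3948 192.7835]
 [323.9883 212.732 ]]
```

View pics/w3.png

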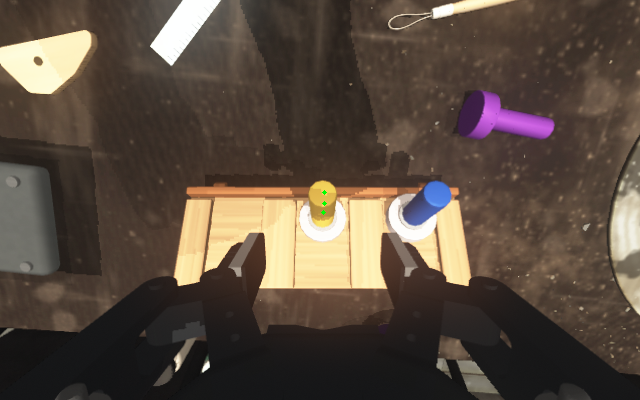

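The overlay sits on the yellow grip at (323,204), centred between the jaws. Now descend, grip and lift.

Request:
apply_moves(commands=[{"dx": 0, "dy": 0, "dz": -0.035, "turn": 0}, {"dx": 0, "dy": 0, "dz": -0.035, "turn": 0}, {"dx": 0, "dy": 0, "dz": -0.03, "turn": 0}, {"dx": 0, "dy": 0, "dz": 0, "turn": 0}])

```text
t: 11.72
tcp_pos: [0.5137, 0.2713, 0.0792]
tool_rot: [-0.001, -0.045, 0.999, -0.0]
wrist_force: [-0.5, -0.1, 1.4]
finger_gap: 0.0599
```

Request:
apply_moves(commands=[{"dx": 0, "dy": 0, "dz": 0, "turn": 0}, {"dx": 0, "dy": 0, "dz": 0, "turn": 0}, {"dx": 0, "dy": 0, "dz": 0, "turn": 0}, {"dx": 0, "dy": 0, "dz": 0, "turn": 0}, {"dx": 0, "dy": 0, "dz": 0, "turn": 0}, {"dx": 0, "dy": 0, "dz": 0, "turn": 0}], gripper=10, newtons=40)

```text
t: 12.48
tcp_pos: [0.5158, 0.2725, 0.0818]
tool_rot: [0.002, -0.046, 0.999, 0.001]
wrist_force: [-0.2, -0.6, 6.4]
finger_gap: 0.0209
```

Request:
apply_moves(commands=[{"dx": 0, "dy": 0, "dz": 0.02, "turn": 0}, {"dx": 0, "dy": 0, "dz": 0.04, "turn": 0}, {"dx": 0, "dy": 0, "dz": 0.05, "turn": 0}, {"dx": 0, "dy": 0, "dz": 0.05, "turn": 0}, {"dx": 0, "dy": 0, "dz": 0.02, "turn": 0}, {"dx": 0, "dy": 0, "dz": 0, "turn": 0}])

```text
t: 13.22
tcp_pos: [0.5154, 0.2725, 0.2621]
tool_rot: [0.002, -0.046, 0.999, 0.001]
wrist_force: [-0.5, -0.7, -0.7]
finger_gap: 0.0208
```

Request:
apply_moves(commands=[{"dx": 0.001, "dy": -0.03, "dz": 0, "turn": -1}, {"dx": 0.001, "dy": -0.045, "dz": 0, "turn": -1}, {"dx": 0.001, "dy": -0.05, "dz": 0, "turn": -1}, {"dx": 0.0005, "dy": -0.05, "dz": 0, "turn": -1}, {"dx": 0.0005, "dy": -0.05, "dz": 0, "turn": -1}, {"dx": 0.0005, "dy": -0.05, "dz": 0, "turn": -1}, {"dx": 0, "dy": -0.0435, "dz": 0, "turn": 0}, {"dx": 0, "dy": 0, "dz": -0.03, "turn": 0}, {"dx": 0, "dy": 0, "dz": -0.03, "turn": 0}, {"dx": 0, "dy": 0, "dz": 0, "turn": 0}])

```text
t: 14.48
tcp_pos: [0.5161, -0.046, 0.1962]
tool_rot: [-0.004, 0.007, 1.0, 0.001]
wrist_force: [-0.1, 0.8, -0.2]
finger_gap: 0.0211
```

```bash
python3 - <<'E'
from h import *
np.set_printoptions(precision=4,suppress=True)
s=r.read_state();print(s["t"],s["tcp_pos"],s["tool_rot"],s["wrist_force"],s["finger_gap"])
p=r.get_image("scene");T=r.get_image("wrist")
a=cv2.resize(p["frame"][110:230,305:485],(480,320),interpolation=cv2.INTER_CUBIC);b=cv2.resize(T["frame"],(480,280))
cv2.imwrite("pics/i.png",np.vstack([a,b])[:,:,::-1])
E
```

```text
14.475 [ 0.5161 -0.046   0.1962] [-0.0037  0.0071  1.      0.001 ] [-0.1465  0.7688 -0.2062] 0.0211232399832009
```

View pics/i.png

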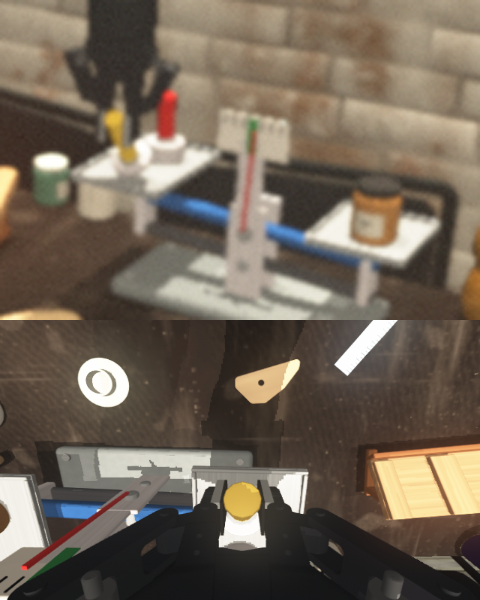

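The yellow weight hangs leaning over the near half of the tray, clear of the red one. Lowering to contact.

Request:
apply_moves(commands=[{"dx": 0, "dy": 0, "dz": -0.005, "turn": 0}, {"dx": 0, "dy": 0, "dz": -0.005, "turn": 0}, {"dx": 0, "dy": 0, "dz": 0, "turn": 0}, {"dx": 0, "dy": 0, "dz": 0, "turn": 0}])

```text
t: 15.08
tcp_pos: [0.519, -0.0464, 0.19]
tool_rot: [0.0, 0.007, 1.0, -0.0]
wrist_force: [-0.1, 0.2, -0.6]
finger_gap: 0.0213
```

Request:
apply_moves(commands=[{"dx": 0, "dy": 0, "dz": -0.004, "turn": 0}, {"dx": 0, "dy": 0, "dz": -0.005, "turn": 0}, {"dx": 0, "dy": 0, "dz": 0, "turn": 0}, {"dx": 0, "dy": 0, "dz": 0, "turn": 0}])

```text
t: 15.58
tcp_pos: [0.5187, -0.0464, 0.1807]
tool_rot: [-0.0, 0.007, 1.0, 0.0]
wrist_force: [-0.2, 0.5, -0.0]
finger_gap: 0.021
```

Request:
apply_moves(commands=[{"dx": 0, "dy": 0, "dz": 0, "turn": 0}, {"dx": 0, "dy": 0, "dz": 0, "turn": 0}, {"dx": 0, "dy": 0, "dz": 0, "turn": 0}, {"dx": 0, "dy": 0, "dz": 0, "turn": 0}, {"dx": 0, "dy": 0, "dz": 0, "turn": 0}, {"dx": 0, "dy": 0, "dz": 0, "turn": 0}], gripper=70)

```text
t: 16.32
tcp_pos: [0.5189, -0.0465, 0.1808]
tool_rot: [0.0, 0.007, 1.0, 0.0]
wrist_force: [0.5, -0.4, -0.2]
finger_gap: 0.0597
```

Request:
apply_moves(commands=[{"dx": 0, "dy": 0, "dz": 0.03, "turn": 0}, {"dx": 0, "dy": 0, "dz": 0.05, "turn": 0}, {"dx": 0, "dy": 0.01, "dz": 0.05, "turn": 0}, {"dx": -0.005, "dy": 0.04, "dz": 0, "turn": 0}, {"dx": -0.005, "dy": 0.045, "dz": 0, "turn": 0}, {"dx": -0.005, "dy": 0.045, "dz": 0, "turn": 0}, {"dx": -0.005, "dy": 0.045, "dz": 0, "turn": 0}, {"dx": 0, "dy": 0.03, "dz": 0, "turn": 0}, {"dx": 0, "dy": 0, "dz": 0, "turn": 0}, {"dx": 0, "dy": 0, "dz": 0, "turn": 0}])

```text
t: 17.58
tcp_pos: [0.4988, 0.1682, 0.3107]
tool_rot: [-0.0, 0.007, 1.0, -0.0]
wrist_force: [-0.6, -0.1, 0.0]
finger_gap: 0.0597
```

Request:
apply_moves(commands=[{"dx": 0, "dy": 0, "dz": 0, "turn": 0}, {"dx": 0, "dy": 0, "dz": 0, "turn": 0}, {"dx": 0, "dy": 0, "dz": 0, "turn": 0}, {"dx": 0, "dy": 0, "dz": 0, "turn": 0}, {"dx": 0, "dy": 0, "dz": 0, "turn": 0}, {"dx": 0, "dy": 0, "dz": 0, "turn": 0}])

```text
t: 18.32
tcp_pos: [0.4989, 0.1686, 0.3108]
tool_rot: [0.0, 0.007, 1.0, 0.0]
wrist_force: [0.6, -0.4, 0.1]
finger_gap: 0.0596
```

```bash
python3 - <<'E'
from h import *
np.set_printoptions(precision=4,suppress=True)
s=r.read_state();print(s["t"],s["tcp_pos"],s["wrist_force"],s["finger_gap"])
p=r.get_image("scene");T=r.get_image("top")
for n,q in(("s",p),("t",T)):
  for t in("tray_centre","jar_pan_centre","w150_centre","w50_centre","w100_centre","timer","drain_ring","wood_rib"):
    print(n,t,[(round(d["score"],2),np.round(d["location"],3).tolist()) for d in r.search_frame(q,t)[:2]])
def pl(u,v,x=.565):
    o,d=ray(p,u,v); return (o+d*(x-o[0])/d[0])[1:]
hsv=cv2.cvtColor(p["frame"],cv2.COLOR_RGB2HSV)
m=((hsv[...,0]<8)|(hsv[...,0]>170))&(hsv[...,1]>90)
pts=np.array([pl(u,v) for v in range(150,205) for u in range(385,412) if m[v,u]])
k=np.polyfit(pts[:,1],pts[:,0],1);print(len(pts),np.arctan(-k[0]))
a=cv2.resize(p["frame"][120:220,320:480],(512,320),interpolation=cv2.INTER_CUBIC);b=cv2.resize(T["frame"][110:230,170:480],(700,271),interpolation=cv2.INTER_CUBIC)
a=cv2.copyMakeBorder(a,0,0,0,188,cv2.BORDER_CONSTANT)
cv2.imwrite("pics/j.png",np.vstack([a,b])[:,:,::-1])
E
```

```text
18.325 [0.4989 0.1686 0.3108] [ 0.5651 -0.4118  0.0781] 0.05962072103290101
s tray_centre [(0.81, [0.577, -0.055, 0.135]), (0.55, [0.57, -0.189, 0.066])]
s jar_pan_centre [(0.62, [0.564, -0.328, 0.14])]
s w150_centre [(0.82, [0.626, -0.057, 0.159])]
s w50_centre [(0.58, [0.548, -0.051, 0.171])]
s w100_centre [(0.68, [0.521, 0.349, 0.079])]
s timer [(0.78, [0.444, -0.437, 0.027])]
s drain_ring [(0.64, [0.414, -0.25, 0.009]), (0.29, [0.441, -0.435, 0.025])]
s wood_rib [(0.7, [0.415, -0.014, 0.007])]
t tray_centre [(0.75, [0.599, -0.03, 0.135]), (0.43, [0.425, -0.008, 0.009])]
t jar_pan_centre [(0.72, [0.592, -0.312, 0.137])]
t w150_centre [(0.69, [0.624, -0.045, 0.159]), (0.43, [0.596, -0.029, 0.13])]
t w50_centre [(0.67, [0.555, -0.048, 0.142]), (0.49, [0.622, -0.049, 0.159])]
t w100_centre []
t timer [(0.63, [0.46, -0.426, 0.028])]
t drain_ring [(0.56, [0.419, -0.249, 0.0])]
t wood_rib [(0.67, [0.425, -0.011, 0.009])]
41 -0.012978913404659304
```

View pics/j.png

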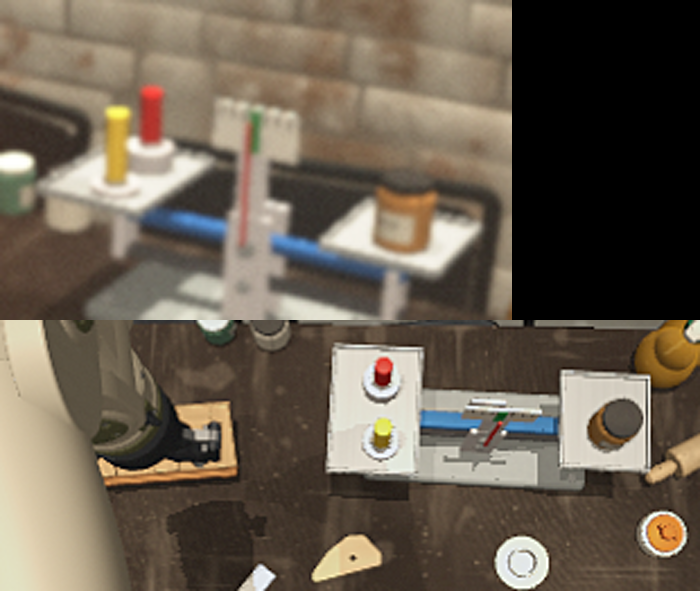

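```bash
python3 -c "
from plant import r
print(r.close_job())"
```

```text
the job is handed in; nothing more can be done
None
```

The balance reads level with the 150 g (red) and 50 g (yellow) weights on the tray, so the jar weighs about 190–200 g. I handed the job in at about 18 s of the 67 s limit.

- **First weight:** I set the 150 g weight upright on the tray. The beam then leaned about 0.045–0.06 rad to the jar side, roughly 40 g short, so I chose the 50 g weight.
- **Second weight:** I set the 50 g weight upright on the tray too. The 100 g (blue) weight stayed in the stand.

**Last checks:**
- **Weights:** Both stand upright and apart on the tray.
- **Level:** The two pans measure 135 mm and 137–140 mm high, and the pointer fit gives −0.013 rad, against a band of ±0.045. In the oblique scene view the pointer shows just left of the green band. I put this down to the viewing angle, since the heights and the angle both say level. I had no square-on view of the dial to confirm it.
- **Bystanders:** The jar, timer, drain ring and wooden rib are where they started, within the detectors' accuracy.
- **Blue weight:** The scene view placed it in the stand. The top-view detector missed it because the arm was in the way.

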